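# Set the filter changer of the electron microscope

## Task

Push the selector's upright black tab round with the fingertips until its pointer points at the blue disc, then press the red button right down and let it come up again. Only push: do not pinch the tab, do not press the button before the selector stands at blue, and do not move the vial, the stub, the can or the screwdriver.

Things in the scene. Friction and masses are not known exactly. Their poses are not given: they have to be found in the camera images.
- unit: Fixed white box, 260 x 260 mm and 70 mm high, that carries selector, discs and button; origin at the centre of its underside on the bench. It stands anywhere, turned up to 0.4 rad; its x axis points from the selector to the red button. A dark flat ring, 234 mm across, lies on its deck round the selector, its top 72 mm above the bench.
- dial_axis (a point): Point on the selector's vertical turning axis, 85 mm above the bench, level with the top of the selector's aluminium disc (120 mm across). A black hub, 48 mm across, rises round the axis to 97 mm above the bench. The arm that carries the tab, 18 mm wide, reaches 78 mm out and no higher than the disc.
- tab (a point): Centre of the upright black tab on the selector, 62 mm from the turning axis and 105 mm above the bench. The tab is a fin 28 mm long radially, 12 mm thick along the direction of turning and 40 mm high (85 to 125 mm above the bench). Its frame turns with the selector: -x points radially outward, y along the direction of turning. Push it sideways, on either face; about 2 N moves it.
- pointer (a point): The point the selector points at: 98 mm from the turning axis, straight outward through the tab (the red pointer itself ends 87 mm out), 75 mm above the bench. It lies over a disc's centre when the selector points exactly at that disc.
- selector (a joint): Angle of the selector, rad, growing anticlockwise seen from above; 0 when the tab points along the box's -x, at the long steel tick (the parked place). Stops at -1.9 and 1.9. No detents: friction alone holds it. The discs lie at about -1.40, -0.70, 0.70 and 1.40.
- mark_blue: The blue disc, 22 mm across and 3 mm thick, lying fixed on the dark ring; origin at the centre of its underside, 72 mm above the bench and 98 mm from the turning axis. It is the wanted position. Blue, yellow, green and white discs stand in any order on the four places.
- mark_yellow: The yellow disc, like the blue one: not wanted.
- mark_green: The green disc, like the blue one: not wanted.
- mark_white: The white disc, like the blue one: not wanted.
- start_top (a point): Centre of the top of the red push button, 28 mm across, on the same box, 108 mm from the turning axis on the side away from the parked place. Sprung: right down takes 5 N; it is pressed straight down from above.
- start (a joint): How far the red button is pressed, m: 0 up, 0.006 right down.
- vial: Loose amber glass vial with black cap, 28 mm across, 55 mm high, upright on the box's deck (70 mm above the bench) near a corner beside the button; origin at the centre of its underside. Leave alone.
- stub: Loose aluminium specimen stub, mushroom shaped, 38 mm across, 28 mm high, on the bench beside the box; origin at the centre of its underside. Leave alone.
- duster: Loose aluminium can, 52 mm across, 120 mm high, standing on the bench beside the box; origin at the centre of its underside. Leave alone.
- driver: Loose black-handled screwdriver, 160 mm long, lying on the bench beyond the box, below its deck. Leave alone.

How it is judged:
By the outcome, as a careful person would: the job done as asked, in the order asked, and still so for the second after the job is handed in, with the robot touching nothing.
It also fails if it takes over 53 s, if anything falls off the work surface, if the arm or the gripper's body presses on something with over 40 N, if the wrist force passes 120 N, or if a joint passes its speed limit or range.

## Robot

A 7-joint arm with a two-finger parallel gripper is mounted at the origin on the work surface. World frame = base frame: x ahead of the robot, y to its left, z up, the work surface at z = 0. Lengths are in m, angles in rad, forces in N, time in s.
With the tool pointing down it reaches from about 0.4 to 0.875 m from the base axis. Payload 19.3 kg.
Tool frame: the origin (TCP) lies midway between the tips of the shut fingers; the grasp point (between the pads) lies 19 mm behind it (r.tcp_to_grasp is the distance from the TCP to the grasp point, in m); z points along the fingers, y is the line along which they close (so a half turn about z gives the same grasp; the last joint's range is limited). The gripper opens to 85 mm and grips with 20 to 120 N. Pads are 22 mm wide; open, the fingers measure 114 mm over their backs; the gripper's body (76 mm by 85 mm) begins 54 mm behind the grasp point. The pads swing forward as they close: fully open they stand 13 mm farther back than shut.
Start: joints at [1.039, 0.521, -0.036, 1.599, 0.021, 1.021, -0.113], TCP at [0.278, -0.56, 0.231] pointing down, gripper open.
Joint ranges: [-2.91, 2.91], [-0.3, 2.13], [-1.5, 1.42], [0.17, 2.43], [-1.26, 4.41], [0.16, 1.93], [-2.52, 2.52]. Speed limits (rad/s): [1.89, 1.89, 2.39, 2.39, 3.01, 3.01, 3.01].

## Interface

Orientations are given as a unit quaternion [x, y, z, w].
In Python, from workcell import r gives the robot as it stands.
- The arm moves only by the tool play_rows, never from a script. Its arguments are lists of equal length, an entry for each row: "travel": the shift along the tool's x, y, z in m, a list of three; "dr": the turn, a rotation vector about the tool's x, y, z in rad, a list of three. In form: {"travel": [[x, y, z], ...], "dr": [[ax, ay, az], ...]}. A call has 1 to 12 rows; each row is the pose to reach, as a shift and turn from the pose commanded when the call began, along the tool's axes at that moment; what a row does not reach only later rows make up. A row lasts 1/12 s, in which the tool goes at most 41.7 mm and 7.16 degrees, less where a joint would pass 70% of its speed; a pose out of reach is approached as far as the arm can. A call with a gripper value outside its range is refused whole. "jaw" is the finger opening in m, from 0 to 0.0854, set as the call begins (left out, the last holds). The fingers move at their own pace and stop on an object; "grip_force" is the grip in N (left out, the last holds). Time passes only in rows, so rows that repeat a pose let the fingers close. It gives the time, the measured TCP pose, the force, the opening and the grip force at its end, in the units of the state.
- r.observe(): the state, without advancing time (a new reading comes with each control period).
- r.grab_frame(name): name is "scene" or "top" or "wrist"; returns (picture, depth): 480x640x3 uint8, blue, green, red; 480x640 float32, m along the optical axis (not along the pixel's ray), 0 where there is no reading.
- r.camera_info(name): a dict with "intrinsics" (3x3 intrinsics, pixels), "rvec" (rotation vector, rad) and "tvec" (3), from world to camera coordinates, as OpenCV has them; the wrist camera has in their place "tool_from_camera" (4x4, takes a point from camera to tool coordinates, whose origin is the TCP and whose axes are the flange's). Camera axes: x right, y down, z forward; pixel columns grow to the right and rows downward; lengths in m; the calibration is good to about 2 mm. A picture is of the moment at which its call begins: read the wrist's pose just before it. camera_info takes no time and is no camera call.
- r.sign_off(): hands the job in; it is judged then, once.
The state is a dict: "time_s": time; "joint_positions": joint angles; "qvel": joint speeds; "joint_efforts": joint torques, N m; "ee_pos": TCP position; "tcp_rot": TCP orientation; "force": force on the tool from outside, world axes, zero at the start; "ft_torque": the same for the moment, N m; "finger_gap": opening from 0.0 (shut) to 1.0 (fully open); "grasp_force": force on a finger pad.
Only numpy, scipy, OpenCV 4.12 (cv2) and the standard library are available. Lean on these libraries where they do the work, as an engineer would, in place of code of your own. Each camera call takes 0.05 s, during which the arm holds its last target. There are 200 camera calls.

## Working session

There is one attempt and no reset: what is moved stays moved. The work goes in short steps, Python scripts to look and compute and a tool call to move; the robot and the scene stay as the last step left them, time stands still between calls to the robot, and variables do not carry over. Pictures are saved under pics/ and viewed, at most 10 in all, crops included, and the job is handed in when it is done.

Besides the shell and the picture viewer there is one more tool, called after "Request:" in YAML: its name, and indented under it one key for each argument. play_rows: Moves the arm, as the interface text tells. Its arguments: {"type":"object","properties":{"travel":{"type":"array","items":{"type":"array","items":{"type":"number"}}},"dr":{"type":"array","items":{"type":"array","items":{"type":"number"}}},"jaw":{"type":"number"},"grip_force":{"type":"number"}},"required":["travel","dr"]}

```bash
mkdir -p pics; ls; python3 - <<'E'
from workcell import r
import cv2,numpy as np
s=r.observe();print(s['time_s'],s['ee_pos'],s['tcp_rot'],s['finger_gap'])
for n in('top','scene'):
    p,d=r.grab_frame(n);cv2.imwrite(f'pics/{n}.png',p);np.savez(f'{n}.npz',p=p,d=d)
    c=r.camera_info(n);print(c)
E
```

```text
pics
0.0 [ 0.27830968 -0.55926058  0.23074094] [ 9.73462965e-01  2.28843965e-01 -1.46751427e-04 -5.23153092e-04] 1.000464400769422
{'intrinsics': array([[450.21238178,   0.        , 321.35738921],
       [  0.        , 450.21238178, 234.74451402],
       [  0.        ,   0.        ,   1.        ]]), 'rvec': array([ 2.14875983, -2.1517917 ,  0.18871215]), 'tvec': array([0.01327757, 0.65648642, 0.6565713 ])}
{'intrinsics': array([[589.32606526,   0.        , 316.4716971 ],
       [  0.        , 589.32606526, 242.61538011],
       [  0.        ,   0.        ,   1.        ]]), 'rvec': array([ 2.0853703 ,  1.45507187, -0.50506538]), 'tvec': array([-0.24230959, -0.39045071,  1.43548676])}
```

View pics/top.png

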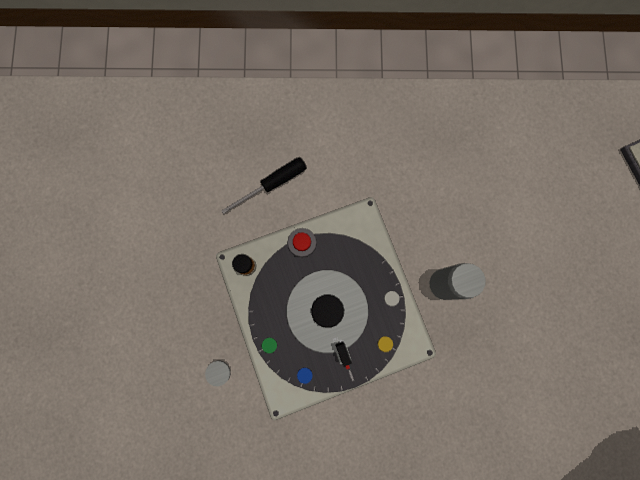

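View pics/scene.png

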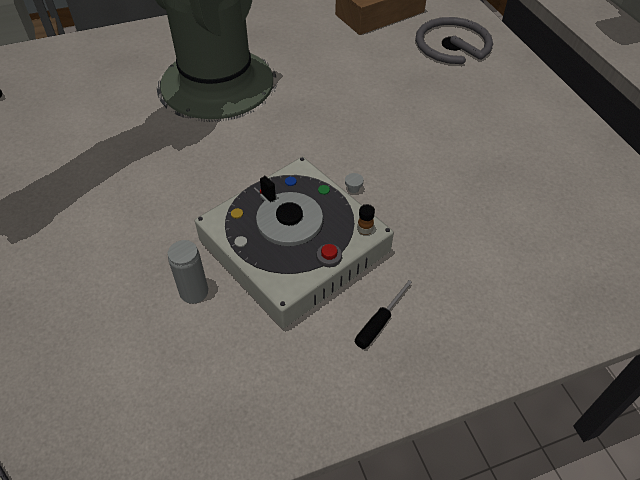

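The top view shows the hub at about (327,311), tab (343,354), blue disc (305,376), red button (302,242), green (269,345), yellow (386,344) and white (392,298). The vial is at (243,264), and the can and stub are beside the box. In the scene view, blue lies next to the tab on the vial/stub side.

```bash
cat > h.py <<'E'
from workcell import r
import cv2,numpy as np
from scipy.spatial.transform import Rotation as R
def cam(n,s=None):
    c=r.camera_info(n);K=c['intrinsics']
    if 'rvec' in c:
        M=cv2.Rodrigues(c['rvec'])[0].T;return K,M,-M@c['tvec']
    T=c['tool_from_camera'];Q=R.from_quat(s['tcp_rot']).as_matrix()
    return K,Q@T[:3,:3],Q@T[:3,3]+s['ee_pos']
def ray(C,u,v,z):
    K,M,o=C;d=M@np.linalg.inv(K)@[u,v,1];return o+d*(z-o[2])/d[2]
def blobs(m,amin=30):
    n,_,st,ce=cv2.connectedComponentsWithStats(m.astype(np.uint8))
    return [(tuple(ce[i].round(1)),int(st[i,4]),tuple(st[i,:4])) for i in range(1,n) if st[i,4]>=amin]
def masks(p):
    h,s,v=np.moveaxis(cv2.cvtColor(p,cv2.COLOR_BGR2HSV).astype(int),2,0)
    return dict(red=((h<6)|(h>174))&(s>170)&(v>80),blue=(h>100)&(h<130)&(s>130)&(v>60),green=(h>50)&(h<90)&(s>130)&(v>60),yellow=(h>15)&(h<30)&(s>150)&(v>120),black=(v<40))
E
python3 - <<'E'
from h import *
for n in('top','scene'):
    f=np.load(n+'.npz');C=cam(n);print(n,C[2])
    for k,m in masks(f['p']).items():
        for ce,a,b in blobs(m,30 if n=='top' else 30):
            if not(180<ce[0]<480 and 150<ce[1]<430):continue
            z={'red':.085,'black':.097}.get(k,.075)
            print(k,ce,a,b,ray(C,*ce,z).round(4), 'depth z', (lambda d:(C[2]+C[1]@np.linalg.inv(C[0])@[*ce,1]*d)[2].round(4))(f['d'][int(ce[1]),int(ce[0])]))
E
```

```text
top [0.54756891 0.02687832 0.74945475]
red (np.float64(301.5), np.float64(241.3)) 251 (np.int32(293), np.int32(233), np.int32(18), np.int32(18)) [0.6413 0.0427 0.085 ] depth z 0.0929
blue (np.float64(304.3), np.float64(375.3)) 195 (np.int32(297), np.int32(368), np.int32(16), np.int32(16)) [0.4472 0.0381 0.075 ] depth z 0.0763
green (np.float64(269.0), np.float64(345.1)) 181 (np.int32(262), np.int32(338), np.int32(15), np.int32(15)) [0.4899 0.0897 0.075 ] depth z 0.0756
yellow (np.float64(385.1), np.float64(343.8)) 172 (np.int32(378), np.int32(337), np.int32(15), np.int32(15)) [ 0.491  -0.0801  0.075 ] depth z 0.0753
black (np.float64(283.3), np.float64(174.2)) 669 (np.int32(261), np.int32(158), np.int32(45), np.int32(34)) [0.7409 0.07   0.097 ] depth z 0.0269
black (np.float64(242.0), np.float64(263.6)) 295 (np.int32(232), np.int32(255), np.int32(21), np.int32(19)) [0.607  0.1283 0.097 ] depth z 0.1248
black (np.float64(327.0), np.float64(310.7)) 826 (np.int32(311), np.int32(295), np.int32(33), np.int32(32)) [0.5394 0.0056 0.097 ] depth z 0.0986
black (np.float64(343.0), np.float64(3
[... 911 characters left out ...]
p.float64(213.6)) 488 (np.int32(276), np.int32(203), np.int32(27), np.int32(23)) [0.5455 0.0051 0.097 ] depth z 0.0946
black (np.float64(366.4), np.float64(212.4)) 215 (np.int32(359), np.int32(205), np.int32(16), np.int32(16)) [0.59   0.1348 0.097 ] depth z 0.1239
black (np.float64(333.0), np.float64(263.2)) 38 (np.int32(320), np.int32(255), np.int32(22), np.int32(12)) [0.6739 0.0386 0.097 ] depth z 0.08
black (np.float64(266.0), np.float64(269.3)) 33 (np.int32(250), np.int32(263), np.int32(33), np.int32(11)) [ 0.6477 -0.0691  0.097 ] depth z 0.0724
black (np.float64(372.3), np.float64(327.9)) 670 (np.int32(355), np.int32(307), np.int32(36), np.int32(42)) [0.8089 0.0505 0.097 ] depth z 0.026
```

Request:
play_rows:
  travel:
    - [0.012,-0.01,0]
    - [0.034,-0.029,0]
    - [0.06,-0.051,0]
    - [0.09,-0.077,0]
    - [0.12,-0.103,0]
    - [0.15,-0.129,0]
    - [0.18,-0.154,0]
    - [0.21,-0.18,0]
    - [0.24,-0.206,0]
    - [0.27,-0.232,0]
    - [0.29,-0.249,0]
    - [0.3,-0.257,0]
  dr:
    - [0,0,0.01]
    - [0,0,0.02]
    - [0,0,0.03]
    - [0,0,0.04]
    - [0,0,0.05]
    - [0,0,0.06]
    - [0,0,0.07]
    - [0,0,0.08]
    - [0,0,0.09]
    - [0,0,0.1]
    - [0,0,0.11]
    - [0,0,0.11]
  jaw: 0
  grip_force: 20

```text
time_s: 1.1
ee_pos: [0.4337, -0.1921, 0.2313]
tcp_rot: [0.984, 0.177, 0.0, -0.0]
force: [1.0, -0.0, 0.2]
finger_gap: 0.001
grasp_force: 0.0
```

```bash
python3 - <<'E'
from h import *
s=r.observe();print(s['ee_pos'],R.from_quat(s['tcp_rot']).as_matrix().round(4))
p,d=r.grab_frame('wrist');cv2.imwrite('pics/w1.png',p);np.savez('w1.npz',p=p,d=d)
print(r.camera_info('wrist'))
C=cam('top');f=ray(C,343,353.8,.12);ax=ray(C,327,310.7,.097);print(f,ax,np.arctan2(*(f-ax)[1::-1]))
Q=R.from_quat(s['tcp_rot']).as_matrix()
print('tool move',Q.T@(np.array([.4936,-.0495,.231])-s['ee_pos']))
E
```

```text
[ 0.43369247 -0.19213373  0.2313011 ] [[ 9.376e-01  3.476e-01  2.000e-04]
 [ 3.476e-01 -9.376e-01  9.000e-04]
 [ 5.000e-04 -7.000e-04 -1.000e+00]]
{'intrinsics': array([[337.51583387,   0.        , 317.61519073],
       [  0.        , 337.51583387, 231.02513867],
       [  0.        ,   0.        ,   1.        ]]), 'tool_from_camera': array([[-1.21444520e-03, -9.45314014e-01, -3.26159379e-01,
         8.38490653e-02],
       [ 9.99999068e-01, -9.44732379e-04, -9.85332124e-04,
         1.30165828e-05],
       [ 6.23314939e-04, -3.26160272e-01,  9.45314280e-01,
        -1.41155558e-01],
       [ 0.00000000e+00,  0.00000000e+00,  0.00000000e+00,
         1.00000000e+00]])}
[ 0.48177247 -0.015171    0.12      ] [0.53938114 0.00557238 0.097     ] -2.7959715130607177
tool move [ 0.10575295 -0.11291369  0.00044014]
```

View pics/w1.png

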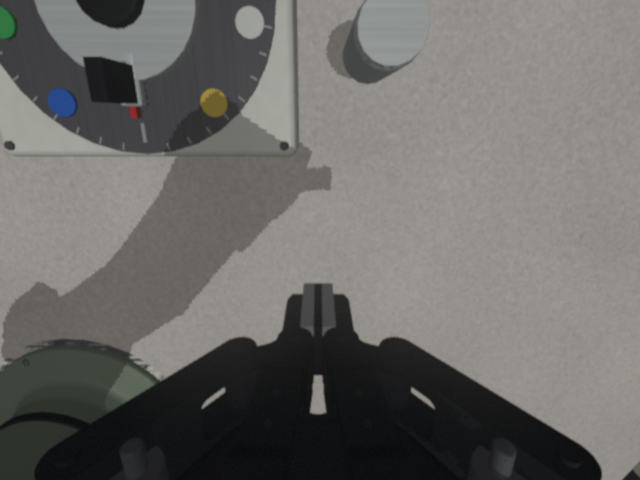

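The wrist view shows the tab at (110,80), blue at (62,102), yellow at (213,102), and the shut fingertips at (318,290), clear of everything.

Request:
play_rows:
  travel:
    - [0.012,-0.013,0]
    - [0.036,-0.038,0]
    - [0.064,-0.068,0]
    - [0.092,-0.098,0]
    - [0.106,-0.113,0.01]
    - [0.106,-0.113,0.03]
    - [0.106,-0.113,0.06]
    - [0.106,-0.113,0.09]
    - [0.106,-0.113,0.115]
    - [0.106,-0.113,0.128]
    - [0.106,-0.113,0.131]
    - [0.106,-0.113,0.131]
  dr:
    - [0,0,0]
    - [0,0,0]
    - [0,0,0]
    - [0,0,0]
    - [0,0,0]
    - [0,0,0]
    - [0,0,0]
    - [0,0,0]
    - [0,0,0]
    - [0,0,0]
    - [0,0,0]
    - [0,0,0]

```text
time_s: 2.15
ee_pos: [0.4926, -0.0534, 0.0997]
tcp_rot: [0.985, 0.175, -0.001, -0.0]
force: [0.5, -0.4, 0.8]
finger_gap: 0.001
grasp_force: 0.0
```

```bash
cat >> h.py <<'E'
AX=np.array([.5394,.0056])
def arc(deltas,offs,rad=.062,th0=None):
    s=r.observe();Q=R.from_quat(s['tcp_rot']).as_matrix();a=(Q.T@np.r_[AX-s['ee_pos'][:2],0])[:2]
    phi=np.arctan2(Q[1,0],Q[0,0]);print('phi',phi,'a',a.round(4))
    for d,o in zip(deltas,offs):
        c,n=np.cos(d),np.sin(d);p=a+np.array([[c,-n],[n,c]])@[-rad,o];print([round(p[0],4),round(p[1],4),0],round(d,3))
E
python3 - <<'E'
from h import *
arc([0,0,.06,.12,.18,.24,.3,.36,.42,.48,.54,.57],[.03,.024]+[.02]*10)
E
```

```text
phi 0.3515983232714777 a [ 0.0642 -0.0393]
[np.float64(0.0022), np.float64(-0.0093), 0] 0
[np.float64(0.0022), np.float64(-0.0153), 0] 0
[np.float64(0.0011), np.float64(-0.0231), 0] 0.06
[np.float64(0.0003), np.float64(-0.0269), 0] 0.12
[np.float64(-0.0003), np.float64(-0.0307), 0] 0.18
[np.float64(-0.0007), np.float64(-0.0346), 0] 0.24
[np.float64(-0.0009), np.float64(-0.0385), 0] 0.3
[np.float64(-0.0008), np.float64(-0.0424), 0] 0.36
[np.float64(-0.0005), np.float64(-0.0463), 0] 0.42
[np.float64(0.0), np.float64(-0.0502), 0] 0.48
[np.float64(0.0008), np.float64(-0.054), 0] 0.54
[np.float64(0.0012), np.float64(-0.0559), 0] 0.57
```

Request:
play_rows:
  travel:
    - [0.002,-0.009,0]
    - [0.002,-0.015,0]
    - [0.001,-0.023,0]
    - [0,-0.027,0]
    - [0,-0.031,0]
    - [-0.001,-0.035,0]
    - [-0.001,-0.0385,0]
    - [-0.001,-0.0425,0]
    - [-0.0005,-0.0465,0]
    - [0,-0.05,0]
    - [0.001,-0.054,0]
    - [0.001,-0.056,0]
  dr:
    - [0,0,0]
    - [0,0,0]
    - [0,0,0.06]
    - [0,0,0.12]
    - [0,0,0.18]
    - [0,0,0.24]
    - [0,0,0.3]
    - [0,0,0.36]
    - [0,0,0.42]
    - [0,0,0.48]
    - [0,0,0.54]
    - [0,0,0.57]

```text
time_s: 3.15
ee_pos: [0.475, 0.0008, 0.1014]
tcp_rot: [0.994, -0.11, 0.001, -0.0]
force: [1.5, -1.0, -0.3]
finger_gap: 0.003
grasp_force: 0.8
```

```bash
python3 - <<'E'
from h import *
s=r.observe();print(s['ee_pos'],s['force'])
p,d=r.grab_frame('wrist');cv2.imwrite('pics/w2.png',p);np.savez('w2.npz',p=p,d=d)
E
```

```text
[0.47500034 0.00083668 0.10135931] [ 1.45641045 -0.95772725 -0.25143236]
```

View pics/w2.png

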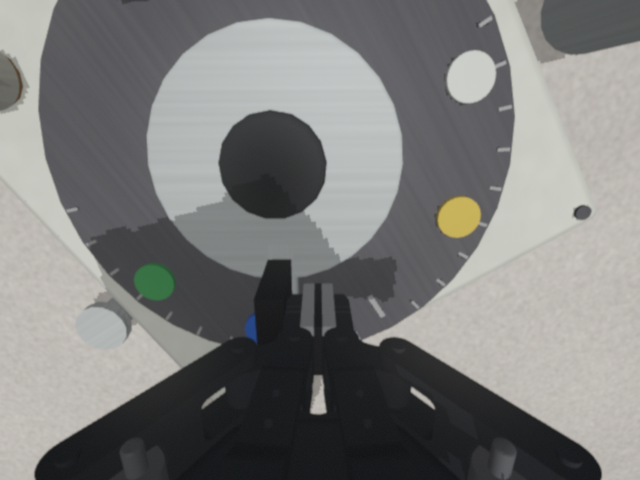

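The tab, with its inner edge at about (278,268), is against the finger's left back, and the blue disc peeks out at (252,328). About 0.12 rad is left.

```bash
python3 - <<'E'
from h import *
arc([.03,.06,.08,.1,.1],[.0188]*4+[.04])
E
```

```text
phi -0.22134255495303626 a [ 0.0619 -0.0185]
[np.float64(-0.0007), np.float64(-0.0016), 0] 0.03
[np.float64(-0.0012), np.float64(-0.0035), 0] 0.06
[np.float64(-0.0014), np.float64(-0.0048), 0] 0.08
[np.float64(-0.0017), np.float64(-0.006), 0] 0.1
[np.float64(-0.0038), np.float64(0.0151), 0] 0.1
```

Request:
play_rows:
  travel:
    - [-0.0007,-0.0016,0]
    - [-0.001,-0.0035,0]
    - [-0.0014,-0.0048,0]
    - [-0.0017,-0.006,0]
    - [-0.0017,-0.006,0]
    - [-0.0017,-0.006,0]
    - [-0.002,0.004,0]
    - [-0.003,0.02,0]
    - [-0.003,0.035,0]
    - [-0.003,0.055,-0.01]
    - [-0.003,0.085,-0.035]
    - [-0.003,0.115,-0.06]
  dr:
    - [0,0,0.03]
    - [0,0,0.06]
    - [0,0,0.08]
    - [0,0,0.1]
    - [0,0,0.1]
    - [0,0,0.1]
    - [0,0,0.1]
    - [0,0,0.1]
    - [0,0,0.1]
    - [0,0,0.1]
    - [0,0,0.1]
    - [0,0,0.1]

```text
time_s: 4.2
ee_pos: [0.4456, -0.1133, 0.1605]
tcp_rot: [0.987, -0.158, -0.001, 0.0]
force: [1.5, -0.1, 0.1]
finger_gap: -0.001
grasp_force: 0.0
```

```bash
python3 - <<'E'
from h import *
s=r.observe();print(s['ee_pos'],s['force'])
out=[]
for n in('wrist','top'):
    s=r.observe();p,d=r.grab_frame(n);np.savez(n+'3.npz',p=p,d=d)
    out.append(p)
    C=cam(n,s)
    for k,m in masks(p).items():
        for ce,a,b in blobs(m,25):
            z={'red':.075,'black':.12}.get(k,.075)
            q=ray(C,*ce,z)
            if np.hypot(*(q[:2]-AX))<.13: print(n,k,ce,a,b,q.round(4),'ang',round(np.arctan2(q[1]-AX[1],q[0]-AX[0])%6.283,4))
cv2.imwrite('pics/c3.png',np.hstack([cv2.resize(out[0],(400,300)),cv2.resize(out[1][250:430,200:440],(400,300))]))
E
```

```text
[ 0.44559376 -0.11327808  0.16050278] [ 1.4559852  -0.11321851  0.14004442]
wrist red (np.float64(123.0), np.float64(281.0)) 46 (np.int32(119), np.int32(277), np.int32(8), np.int32(8)) [0.4587 0.0358 0.075 ] ang 2.7831
wrist blue (np.float64(127.3), np.float64(294.5)) 547 (np.int32(112), np.int32(282), np.int32(31), np.int32(25)) [0.4475 0.0384 0.075 ] ang 2.7991
wrist green (np.float64(37.0), np.float64(263.6)) 646 (np.int32(22), np.int32(251), np.int32(31), np.int32(27)) [0.4912 0.0888 0.075 ] ang 2.0958
wrist black (np.float64(85.9), np.float64(167.1)) 4827 (np.int32(45), np.int32(130), np.int32(84), np.int32(75)) [ 0.5387 -0.0136  0.12  ] ang 4.6736
wrist black (np.float64(92.9), np.float64(270.1)) 2830 (np.int32(61), np.int32(239), np.int32(64), np.int32(64)) [0.484  0.0144 0.12  ] ang 2.9843
top red (np.float64(301.4), np.float64(241.3)) 253 (np.int32(293), np.int32(233), np.int32(18), np.int32(18)) [0.6427 0.0431 0.075 ] ang 0.3479
top blue (np.float64(304.2), np.float64(375.4)) 191 (np.int32(297), np.int32(368), np.int32(15), np.int32(16)) [0.447  0.0383 0.075 ] ang 2.8017
to
[... 323 characters left out ...]
p.float64(310.7)) 829 (np.int32(311), np.int32(295), np.int32(33), np.int32(33)) [0.5397 0.0065 0.12  ] ang 1.2668
top black (np.float64(352.3), np.float64(365.5)) 2340 (np.int32(320), np.int32(339), np.int32(75), np.int32(53)) [ 0.4663 -0.0276  0.12  ] ang 3.5681
top black (np.float64(395.6), np.float64(344.3)) 29 (np.int32(393), np.int32(341), np.int32(6), np.int32(8)) [ 0.494  -0.0873  0.12  ] ang 4.2581
top black (np.float64(314.0), np.float64(354.6)) 206 (np.int32(307), np.int32(343), np.int32(15), np.int32(25)) [0.4809 0.0243 0.12  ] ang 2.8324
top black (np.float64(305.1), np.float64(354.3)) 35 (np.int32(303), np.int32(348), np.int32(6), np.int32(13)) [0.4814 0.0364 0.12  ] ang 2.6541
```

View pics/c3.png

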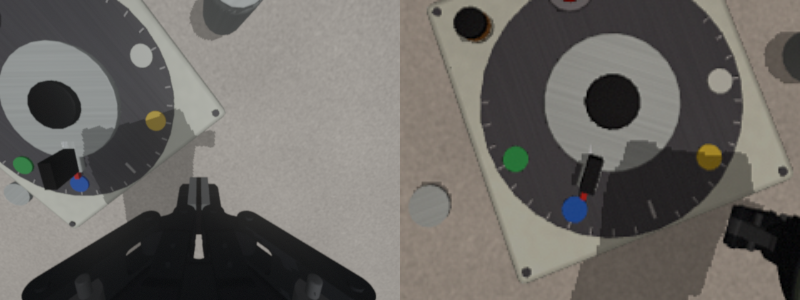

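The combined view shows the tab almost aligned with blue, the pointer's red tip touching the blue disc, and the gripper clear at the lower right. Next I'll refine the residual angle.

```bash
python3 - <<'E'
from h import *
s=r.observe()
for n in('wrist','top'):
    f=np.load(n+'3.npz');C=cam(n,s);p=f['p'].astype(int);d=f['d']
    m=(p[...,2]>1.6*p[...,1])&(p[...,2]>1.6*p[...,0])&(p[...,2]>50)
    for ce,a,b in blobs(m,4):
        q=ray(C,*ce,.08)
        if np.hypot(*(q[:2]-AX))<.1:
            D=np.median(d[int(ce[1])-1:int(ce[1])+2,int(ce[0])-1:int(ce[0])+2]); w=C[2]+C[1]@np.linalg.inv(C[0])@[*ce,1]*D
            print(n,ce,a,b,q.round(4),'ang.08',np.arctan2(q[1]-AX[1],q[0]-AX[0]),'depthpt',w.round(4),np.arctan2(w[1]-AX[1],w[0]-AX[0]))
# tab top face by depth
    K,M,o=C;v,u=np.mgrid[:480,:640];P=o+(np.stack([u,v,np.ones_like(u)],-1)@np.linalg.inv(K).T*d[...,None])@M.T
    rr=np.hypot(P[...,0]-AX[0],P[...,1]-AX[1]);an=np.arctan2(P[...,1]-AX[1],P[...,0]-AX[0])%6.283
    t=(rr>.04)&(rr<.085)&(P[...,2]>.118)&(P[...,2]<.132)&(an>2.4)&(an<3.1)
    q=P[t];c=q.mean(0);print(n,'tabtop',t.sum(),c.round(4),'ang',np.arctan2(c[1]-AX[1],c[0]-AX[0]))
E
```

```text
wrist (np.float64(123.9), np.float64(280.6)) 90 (np.int32(118), np.int32(276), np.int32(12), np.int32(10)) [0.4623 0.0289 0.08  ] ang.08 2.84798475315956 depthpt [0.4635 0.0256 0.0843] 2.88349502048558
wrist tabtop 1432 [0.4837 0.0191 0.1247] ang 2.9036709433181866
top (np.float64(309.9), np.float64(367.3)) 19 (np.int32(308), np.int32(365), np.int32(5), np.int32(6)) [0.459 0.03  0.08 ] ang.08 2.8468457114818517 depthpt [0.4595 0.03   0.0843] 2.845108707369298
top tabtop 197 [0.4809 0.0235 0.1259] ang 2.844209459095999
```

```bash
python3 - <<'E'
from h import *
s=r.observe();print(s['ee_pos']);arc([.02],[.032])
E
```

```text
[ 0.44676306 -0.11715074  0.16325435]
phi -0.32391614011127606 a [ 0.0487 -0.1459]
[np.float64(-0.0139), np.float64(-0.1151), 0] 0.02
```

Request:
play_rows:
  travel:
    - [-0.002,-0.015,0]
    - [-0.005,-0.04,0]
    - [-0.009,-0.07,0.005]
    - [-0.012,-0.095,0.02]
    - [-0.014,-0.11,0.045]
    - [-0.014,-0.115,0.058]
    - [-0.014,-0.115,0.062]
    - [-0.014,-0.115,0.062]
    - [-0.014,-0.115,0.062]
    - [-0.014,-0.115,0.062]
  dr:
    - [0,0,0.005]
    - [0,0,0.01]
    - [0,0,0.015]
    - [0,0,0.018]
    - [0,0,0.018]
    - [0,0,0.018]
    - [0,0,0.018]
    - [0,0,0.018]
    - [0,0,0.018]
    - [0,0,0.018]

```text
time_s: 5.13
ee_pos: [0.4699, 0.0008, 0.0991]
tcp_rot: [0.986, -0.168, 0.001, -0.0]
force: [0.2, -0.6, 0.6]
finger_gap: 0.002
grasp_force: 0.0
```

```bash
python3 - <<'E'
from h import *
s=r.observe();print(s['ee_pos'],s['force']);arc([0,0],[.022,.0178])
E
```

```text
[0.46988195 0.00078733 0.09911193] [ 0.19403229 -0.63133691  0.5658784 ]
phi -0.3374722871790549 a [ 0.064  -0.0276]
[np.float64(0.002), np.float64(-0.0056), 0] 0
[np.float64(0.002), np.float64(-0.0098), 0] 0
```

Request:
play_rows:
  travel:
    - [0.002,-0.003,0]
    - [0.002,-0.0055,0]
    - [0.002,-0.0075,0]
    - [0.002,-0.009,0]
    - [0.002,-0.0095,0]
    - [0.002,-0.0098,0]
    - [0.002,-0.0098,0]
    - [0.002,-0.0098,0]
  dr:
    - [0,0,0]
    - [0,0,0]
    - [0,0,0]
    - [0,0,0]
    - [0,0,0]
    - [0,0,0]
    - [0,0,0]
    - [0,0,0]

```text
time_s: 5.8
ee_pos: [0.4747, 0.0103, 0.0983]
tcp_rot: [0.986, -0.167, -0.0, 0.0]
force: [0.4, -0.2, -0.3]
finger_gap: -0.0
grasp_force: 0.3
```

```bash
python3 - <<'E'
from h import *
s=r.observe();print(s['force']);arc([0],[.0178])
E
```

```text
[ 0.44694848 -0.22712231 -0.31213493]
phi -0.3362910738719489 a [ 0.0626 -0.0169]
[np.float64(0.0006), np.float64(0.0009), 0] 0
```

Request:
play_rows:
  travel:
    - [0,0.01,0]
    - [0,0.03,0]
    - [0,0.055,-0.01]
    - [0,0.085,-0.04]
    - [0,0.12,-0.07]
    - [0,0.14,-0.09]
    - [0,0.15,-0.1]
    - [0,0.15,-0.1]
    - [0,0.15,-0.1]
  dr:
    - [0,0,0]
    - [0,0,0]
    - [0,0,0]
    - [0,0,0]
    - [0,0,0]
    - [0,0,0]
    - [0,0,0]
    - [0,0,0]
    - [0,0,0]

```text
time_s: 6.55
ee_pos: [0.425, -0.1318, 0.1984]
tcp_rot: [0.986, -0.168, 0.0, -0.0]
force: [0.2, 1.1, -1.4]
finger_gap: -0.0
grasp_force: 0.0
```

```bash
cat > meas.py <<'E'
from h import *
s=r.observe();print(s['ee_pos'],s['tcp_rot'])
n='top';C=cam(n)
p0,d=r.grab_frame(n);np.savez('t4.npz',p=p0,d=d);p=p0.astype(int)
A=lambda q:round(np.arctan2(q[1]-AX[1],q[0]-AX[0])%6.2832,4)
m=(p[...,2]>1.6*p[...,1])&(p[...,2]>1.6*p[...,0])&(p[...,2]>50)
for ce,a,b in blobs(m,4):
    q=ray(C,*ce,.083)
    if np.hypot(*(q[:2]-AX))<.1: print('pointer',ce,a,A(q))
for ce,a,b in blobs(masks(p0)['blue']): print('blue',ce,a,A(ray(C,*ce,.075)))
K,M,o=C;v,u=np.mgrid[:480,:640];P=o+(np.stack([u,v,np.ones_like(u)],-1)@np.linalg.inv(K).T*d[...,None])@M.T
rr=np.hypot(P[...,0]-AX[0],P[...,1]-AX[1]);an=np.arctan2(P[...,1]-AX[1],P[...,0]-AX[0])%6.283
t=(rr>.04)&(rr<.085)&(P[...,2]>.118)&(P[...,2]<.132)&(an>2.4)&(an<3.1)
c=P[t].mean(0);print('tabtop',t.sum(),c.round(4),A(c))
cv2.imwrite('pics/c4.png',cv2.resize(p0[330:400,260:353],(797,600),interpolation=cv2.INTER_CUBIC))
E
python3 meas.py
```

```text
[ 0.42501748 -0.13183549  0.19841733] [ 9.85778706e-01 -1.68047954e-01  4.74814975e-04 -5.36158056e-05]
pointer (np.float64(306.4), np.float64(365.9)) 19 2.7812
blue (np.float64(304.2), np.float64(375.5)) 189 2.8022
tabtop 197 [0.4822 0.027  0.1261] 2.7835
```

View pics/c4.png

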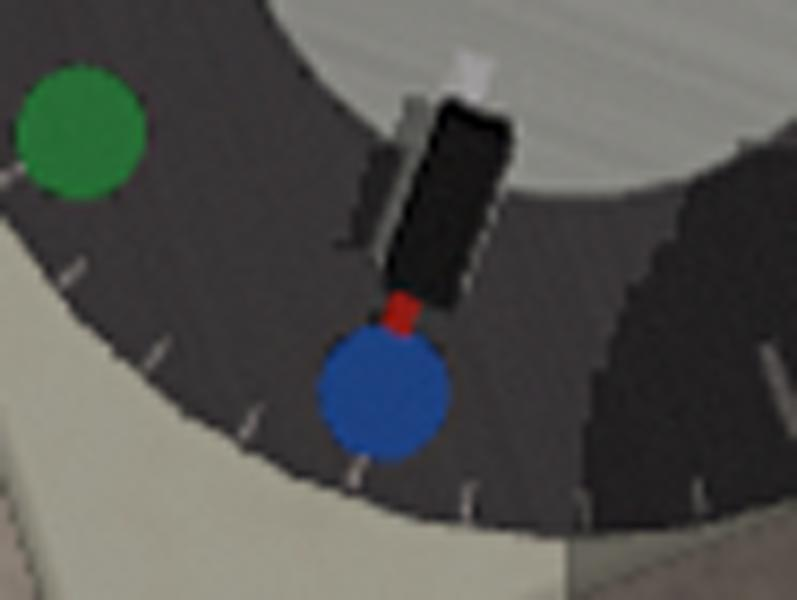

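The crop shows the pointer (402,313) just past the line to blue's centre (384,392), about 0.02 rad too far. I'll nudge it back from the other face.

```bash
python3 - <<'E'
from h import *
s=r.observe();print(s['ee_pos'][2]);arc([0],[-.034])
E
```

```text
0.19779154933883117
phi -0.3363021808018816 a [ 0.0629 -0.1667]
[np.float64(0.0009), np.float64(-0.2007), 0] 0
```

Request:
play_rows:
  travel:
    - [0.001,-0.012,0]
    - [0.001,-0.04,0]
    - [0.001,-0.08,0]
    - [0.001,-0.12,0]
    - [0.001,-0.16,0]
    - [0.001,-0.19,0]
    - [0.001,-0.201,0]
    - [0.001,-0.201,0.02]
    - [0.001,-0.201,0.055]
    - [0.001,-0.201,0.085]
    - [0.001,-0.201,0.098]
    - [0.001,-0.201,0.098]
  dr:
    - [0,0,0]
    - [0,0,0]
    - [0,0,0]
    - [0,0,0]
    - [0,0,0]
    - [0,0,0]
    - [0,0,0]
    - [0,0,0]
    - [0,0,0]
    - [0,0,0]
    - [0,0,0]
    - [0,0,0]

```text
time_s: 7.6
ee_pos: [0.49, 0.0584, 0.0967]
tcp_rot: [0.986, -0.167, -0.003, 0.001]
force: [-0.2, -0.3, -0.3]
finger_gap: 0.001
grasp_force: 0.0
```

Request:
play_rows:
  travel:
    - [0,0,0]
    - [0,0,0]
    - [0,0,0]
  dr:
    - [0,0,0]
    - [0,0,0]
    - [0,0,0]

```text
time_s: 7.85
ee_pos: [0.493, 0.0583, 0.1012]
tcp_rot: [0.986, -0.167, 0.001, -0.0]
force: [1.0, -0.4, -0.4]
finger_gap: 0.001
grasp_force: 0.0
```

```bash
python3 - <<'E'
from h import *
s=r.observe();print(s['ee_pos'],s['force']);arc([0,0],[-.0183,-.0178])
E
```

```text
[0.49299874 0.0583009  0.10124296] [ 1.02348046 -0.36273661 -0.42672775]
phi -0.336170016919778 a [0.0612 0.0344]
[np.float64(-0.0008), np.float64(0.0161), 0] 0
[np.float64(-0.0008), np.float64(0.0166), 0] 0
```

Request:
play_rows:
  travel:
    - [0,0.004,0]
    - [0,0.008,0]
    - [0,0.011,0]
    - [0,0.013,0]
    - [0,0.0145,0]
    - [0,0.0155,0]
    - [0,0.0155,0]
    - [0,0.0155,0]
  dr:
    - [0,0,0]
    - [0,0,0]
    - [0,0,0]
    - [0,0,0]
    - [0,0,0]
    - [0,0,0]
    - [0,0,0]
    - [0,0,0]

```text
time_s: 8.52
ee_pos: [0.4874, 0.0434, 0.1003]
tcp_rot: [0.986, -0.167, -0.0, 0.0]
force: [-0.2, 0.7, -0.3]
finger_gap: 0.001
grasp_force: 0.1
```

```bash
python3 - <<'E'
from h import *
s=r.observe();print(s['ee_pos'],s['force']);arc([0],[-.0183])
E
python3 meas.py
```

```text
[0.48739046 0.04338676 0.10028181] [-0.20126973  0.73126057 -0.31351155]
phi -0.3363323751878699 a [0.0616 0.0185]
[np.float64(-0.0004), np.float64(0.0002), 0] 0
[0.48739046 0.04338676 0.10028181] [ 9.85893357e-01 -1.67374687e-01 -2.32854786e-05  3.86886998e-05]
tabtop 0 [nan nan nan] nanmeas.py:14: RuntimeWarning: Mean of empty slice.
  c=P[t].mean(0);print('tabtop',t.sum(),c.round(4),A(c))
  ret = um.true_divide(
```

Request:
play_rows:
  travel:
    - [0,-0.008,0]
    - [0,-0.025,0]
    - [0,-0.035,-0.01]
    - [0,-0.045,-0.04]
    - [0,-0.065,-0.07]
    - [0,-0.095,-0.09]
    - [0,-0.13,-0.1]
    - [0,-0.16,-0.1]
    - [0,-0.17,-0.1]
    - [0,-0.17,-0.1]
    - [0,-0.17,-0.1]
  dr:
    - [0,0,0]
    - [0,0,0]
    - [0,0,0]
    - [0,0,0]
    - [0,0,0]
    - [0,0,0]
    - [0,0,0]
    - [0,0,0]
    - [0,0,0]
    - [0,0,0]
    - [0,0,0]

```text
time_s: 9.48
ee_pos: [0.5431, 0.2043, 0.1997]
tcp_rot: [0.986, -0.167, -0.0, 0.0]
force: [0.3, -0.4, -0.1]
finger_gap: 0.001
grasp_force: 0.0
```

```bash
python3 meas.py; python3 - <<'E'
from h import *
p=np.load('t4.npz');C=cam('top');s=r.observe();Q=R.from_quat(s['tcp_rot']).as_matrix()
for ce,a,b in blobs(masks(p['p'])['red'],100):
    b=ray(C,*ce,.093);print(ce,a,b, Q.T@(b-s['ee_pos']))
E
```

```text
[0.54305755 0.20429031 0.19973064] [ 9.85986648e-01 -1.66823312e-01 -4.18266092e-04  3.71938444e-04]
pointer (np.float64(310.7), np.float64(367.7)) 19 2.8606
blue (np.float64(304.2), np.float64(375.4)) 190 2.8017
tabtop 199 [0.4808 0.0226 0.1258] 2.8589
(np.float64(301.4), np.float64(241.4)) 255 [0.63999947 0.04262953 0.093     ] [0.14458598 0.11959758 0.10689583]
```

View pics/c4.png

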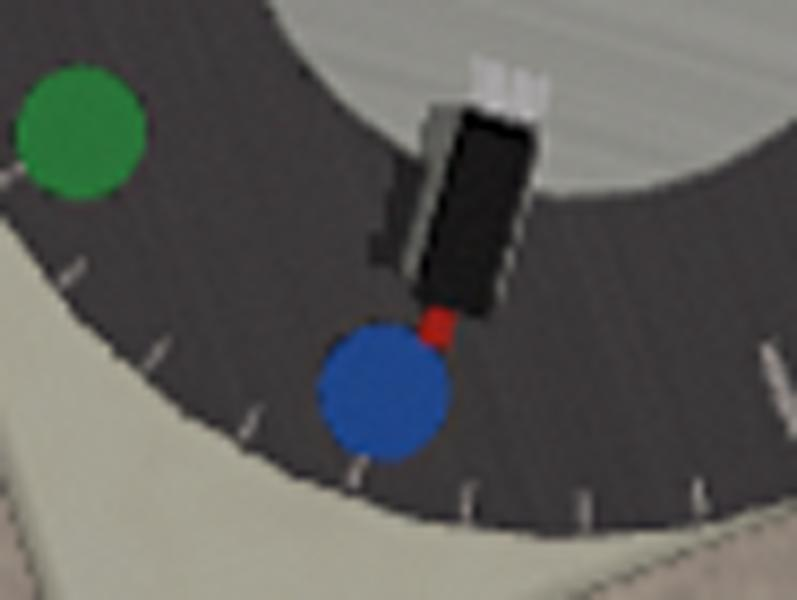

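The crop shows the pointer now at (437,327), short of the blue line by about 0.06 rad, so the finger contact is about 1.7 mm off symmetric. I'll finish from the first face, where the contact offset is known.

```bash
python3 - <<'E'
from h import *
s=r.observe();print(s['ee_pos'][2]);arc([0],[.034])
E
```

```text
0.199843212326636
phi -0.3364507724872128 a [0.0618 0.1879]
[np.float64(-0.0002), np.float64(0.2219), 0] 0
```

Request:
play_rows:
  travel:
    - [0,0.012,0]
    - [0,0.04,0]
    - [0,0.08,0]
    - [0,0.12,0]
    - [0,0.16,0]
    - [0,0.195,0]
    - [0,0.217,0]
    - [0,0.222,0]
    - [0,0.222,0.03]
    - [0,0.222,0.065]
    - [0,0.222,0.09]
    - [0,0.222,0.099]
  dr:
    - [0,0,0]
    - [0,0,0]
    - [0,0,0]
    - [0,0,0]
    - [0,0,0]
    - [0,0,0]
    - [0,0,0]
    - [0,0,0]
    - [0,0,0]
    - [0,0,0]
    - [0,0,0]
    - [0,0,0]

```text
time_s: 10.53
ee_pos: [0.4682, -0.0065, 0.0987]
tcp_rot: [0.986, -0.168, -0.002, 0.001]
force: [-0.5, -0.2, -1.1]
finger_gap: 0.001
grasp_force: 0.0
```

Request:
play_rows:
  travel:
    - [0,0,0]
    - [0,0,0]
    - [0,0,0]
    - [0,0,0]
  dr:
    - [0,0,0]
    - [0,0,0]
    - [0,0,0]
    - [0,0,0]

```text
time_s: 10.87
ee_pos: [0.471, -0.0056, 0.1027]
tcp_rot: [0.986, -0.167, 0.001, -0.0]
force: [0.6, 0.6, 0.2]
finger_gap: -0.003
grasp_force: 0.0
```

```bash
python3 - <<'E'
from h import *
s=r.observe();print(s['ee_pos'],s['force']);arc([0],[.019])
E
```

```text
[ 0.47096769 -0.00564656  0.10266049] [0.57713297 0.61207978 0.15066987]
phi -0.3364240715167017 a [ 0.0609 -0.0332]
[np.float64(-0.0011), np.float64(-0.0142), 0] 0
```

Request:
play_rows:
  travel:
    - [-0.001,-0.004,0]
    - [-0.001,-0.008,0]
    - [-0.001,-0.011,0]
    - [-0.001,-0.0125,0]
    - [-0.001,-0.0135,0]
    - [-0.001,-0.0142,0]
    - [-0.001,-0.0142,0]
    - [-0.001,-0.0142,0]
  dr:
    - [0,0,0]
    - [0,0,0]
    - [0,0,0]
    - [0,0,0]
    - [0,0,0]
    - [0,0,0]
    - [0,0,0]
    - [0,0,0]

```text
time_s: 11.53
ee_pos: [0.474, 0.0082, 0.1013]
tcp_rot: [0.986, -0.167, -0.0, -0.0]
force: [-0.4, -0.4, -1.3]
finger_gap: -0.004
grasp_force: 0.0
```

```bash
python3 - <<'E'
from h import *
s=r.observe();print(s['ee_pos'],s['force']);arc([0],[.0182])
E
```

```text
[0.47396083 0.0081549  0.10127233] [-0.36560141 -0.39632938 -1.31055367]
phi -0.33622683232624245 a [ 0.0626 -0.0192]
[np.float64(0.0006), np.float64(-0.001), 0] 0
```

Request:
play_rows:
  travel:
    - [0,-0.0005,0]
    - [0,-0.0008,0]
    - [0,-0.0008,0]
    - [0,-0.0008,0]
    - [0,0.008,0]
    - [0,0.03,0]
    - [0,0.055,-0.01]
    - [0,0.085,-0.04]
    - [0,0.12,-0.07]
    - [0,0.14,-0.09]
    - [0,0.15,-0.1]
    - [0,0.15,-0.1]
  dr:
    - [0,0,0]
    - [0,0,0]
    - [0,0,0]
    - [0,0,0]
    - [0,0,0]
    - [0,0,0]
    - [0,0,0]
    - [0,0,0]
    - [0,0,0]
    - [0,0,0]
    - [0,0,0]
    - [0,0,0]

```text
time_s: 12.53
ee_pos: [0.4243, -0.1365, 0.2035]
tcp_rot: [0.986, -0.169, 0.002, 0.0]
force: [0.5, -0.4, -0.1]
finger_gap: -0.0
grasp_force: 0.0
```

```bash
python3 meas.py; python3 - <<'E'
from h import *
s=r.observe();Q=R.from_quat(s['tcp_rot']).as_matrix();print(Q.T@(np.array([.640,.0426,.093])-s['ee_pos']))
E
```

```text
[ 0.42433019 -0.13649209  0.20354075] [ 9.85548880e-01 -1.69379542e-01  1.96200593e-03  3.56860265e-04]
pointer (np.float64(307.9), np.float64(366.6)) 19 2.8094
blue (np.float64(304.2), np.float64(375.5)) 189 2.8022
tabtop 200 [0.4816 0.0254 0.1258] 2.8109
[ 0.14410697 -0.23889739  0.10952034]
```

Request:
play_rows:
  travel:
    - [0.008,-0.013,0]
    - [0.022,-0.036,0]
    - [0.04,-0.066,0]
    - [0.06,-0.1,0]
    - [0.08,-0.133,0]
    - [0.1,-0.166,0]
    - [0.12,-0.199,0]
    - [0.136,-0.226,0]
    - [0.144,-0.239,0.015]
    - [0.144,-0.239,0.045]
    - [0.144,-0.239,0.075]
    - [0.144,-0.239,0.085]
  dr:
    - [0,0,0]
    - [0,0,0]
    - [0,0,0]
    - [0,0,0]
    - [0,0,0]
    - [0,0,0]
    - [0,0,0]
    - [0,0,0]
    - [0,0,0]
    - [0,0,0]
    - [0,0,0]
    - [0,0,0]

```text
time_s: 13.58
ee_pos: [0.6366, 0.046, 0.1108]
tcp_rot: [0.986, -0.166, -0.003, 0.001]
force: [0.7, -0.4, -0.4]
finger_gap: -0.0
grasp_force: 0.0
```

Request:
play_rows:
  travel:
    - [0,0,0]
    - [0,0,0]
    - [0,0,0]
  dr:
    - [0,0,0]
    - [0,0,0]
    - [0,0,0]

```text
time_s: 13.83
ee_pos: [0.64, 0.0449, 0.1178]
tcp_rot: [0.986, -0.167, 0.001, -0.0]
force: [1.1, 0.5, 0.9]
finger_gap: 0.003
grasp_force: 0.0
```

```bash
python3 - <<'E'
from h import *
s=r.observe();Q=R.from_quat(s['tcp_rot']).as_matrix();print(s['ee_pos'],s['force'],Q.T@(np.array([.640,.0426,.093])-s['ee_pos']))
E
```

```text
[0.63998722 0.04487432 0.11775048] [1.12803263 0.49965995 0.89252147] [0.00072429 0.00216569 0.02474962]
```

Request:
play_rows:
  travel:
    - [0.001,0.002,0.008]
    - [0.001,0.002,0.016]
    - [0.001,0.002,0.021]
    - [0.001,0.002,0.024]
    - [0.001,0.002,0.026]
    - [0.001,0.002,0.028]
    - [0.001,0.002,0.0295]
    - [0.001,0.002,0.031]
    - [0.001,0.002,0.031]
    - [0.001,0.002,0.031]
  dr:
    - [0,0,0]
    - [0,0,0]
    - [0,0,0]
    - [0,0,0]
    - [0,0,0]
    - [0,0,0]
    - [0,0,0]
    - [0,0,0]
    - [0,0,0]
    - [0,0,0]

```text
time_s: 14.67
ee_pos: [0.6395, 0.0423, 0.086]
tcp_rot: [0.986, -0.167, 0.0, 0.0]
force: [-5.7, -2.6, 13.9]
finger_gap: -0.003
grasp_force: 6.6
```

Request:
play_rows:
  travel:
    - [0,0,0.001]
    - [0,0,0.001]
    - [0,0,0.001]
  dr:
    - [0,0,0]
    - [0,0,0]
    - [0,0,0]

```text
time_s: 14.92
ee_pos: [0.6395, 0.0423, 0.0858]
tcp_rot: [0.986, -0.167, 0.0, 0.0]
force: [-10.9, -1.8, 25.1]
finger_gap: 0.002
grasp_force: 12.8
```

Request:
play_rows:
  travel:
    - [0,0,-0.005]
    - [0,0,-0.015]
    - [0,0,-0.04]
    - [0,0,-0.075]
    - [0,0,-0.105]
    - [0,0,-0.12]
    - [0,-0.01,-0.12]
    - [0,-0.03,-0.12]
    - [0,-0.06,-0.12]
    - [0,-0.1,-0.12]
    - [0,-0.13,-0.12]
    - [0,-0.14,-0.12]
  dr:
    - [0,0,0]
    - [0,0,0]
    - [0,0,0]
    - [0,0,0]
    - [0,0,0]
    - [0,0,0]
    - [0,0,0]
    - [0,0,0]
    - [0,0,0]
    - [0,0,0]
    - [0,0,0]
    - [0,0,0]

```text
time_s: 15.92
ee_pos: [0.6857, 0.181, 0.2035]
tcp_rot: [0.986, -0.165, -0.001, -0.001]
force: [1.1, 1.2, -0.4]
finger_gap: 0.0
grasp_force: 0.0
```

```bash
python3 meas.py; python3 - <<'E'
from h import *
cv2.imwrite('pics/end.png',np.load('t4.npz')['p'])
E
```

```text
[0.68571668 0.18098125 0.20351653] [ 9.86312897e-01 -1.64878588e-01 -5.22637326e-04 -1.28381421e-03]
pointer (np.float64(308.0), np.float64(366.4)) 21 2.81
blue (np.float64(304.2), np.float64(375.5)) 189 2.8022
tabtop 199 [0.4815 0.0255 0.1258] 2.8106
```

View pics/end.png

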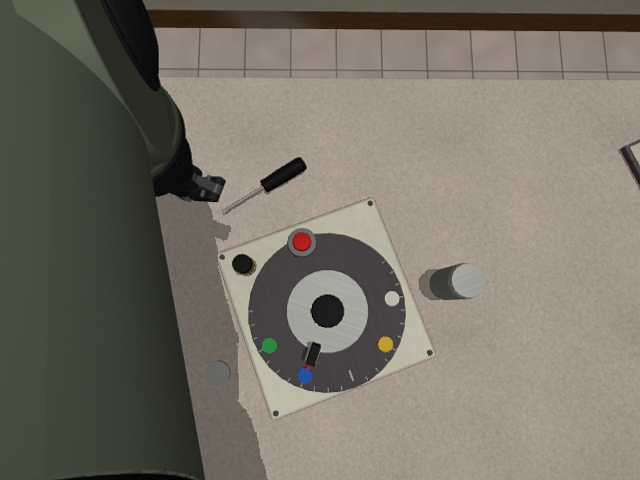

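The final view shows the pointer at blue (305,376) and the button up at (302,242). The vial, stub, can and screwdriver are where they started, and the gripper is clear of everything.

```bash
python3 -c "
from workcell import r
print(r.sign_off())"
```

```text
the job is handed in; nothing more can be done
None
```

The selector points at the blue disc to within about 0.01 rad, after two small corrective pushes. The red button was then pressed right down and came back up, nothing else moved, and the job was handed in at about 16 s.

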